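# Take the finished label roll off the dispenser spindle

### The job

The red label roll on the dispenser stand is finished with: swing the stand's keeper arm fully aside and leave it there, then slide the roll straight up off the spindle, keeping it level and not forcing it against the spindle. Lay it flat on the floor of the empty blue tray, set down gently rather than dropped, and let go. Leave everything else on the table where it is.

Things in the scene. Friction and masses are not known exactly. Their poses are not given: they have to be found in the camera images.
- stand: Fixed label dispenser stand: white base plate 155 x 90 x 12 mm (x -50 to +105 mm) with an upright steel spindle, diameter 19 mm, its top 66 mm above the table (9 mm above the roll's top). Origin on the table under the spindle's axis, z up. The keeper's pivot post, diameter 18 mm, stands 80 mm from the spindle along +x. Stand and two trays stand side by side in any order.
- keeper (a joint): Keeper: steel bar 14 mm wide, 8 mm thick, underside 71 mm above the table, across the spindle so that the roll cannot come off. Rad: 0 pointing along the stand's -x from the pivot, over the spindle; grows anticlockwise from above (1.57: along the stand's -y). Stops at -0.2 and 1.75 (fully aside); starts within 0.15 of 0; light friction (1 to 2 N at the knob), stays where left.
- keeper_knob (a point): Point on the axis of the black upright knob on the keeper's free end, 102 mm above the table, where to grip it: the knob is a cylinder of 16 mm diameter, 79 to 114 mm above the table. 100 mm from the pivot's axis, so 20 mm beyond the spindle when the keeper is at 0.
- roll_center (a point): Centre (half-way up, on the axis) of the red label roll: a rigid wound ring, outside diameter 60 mm, core bore 27 mm, 45 mm high, 90 to 190 g, z along its axis. It starts on the stand's base plate around the spindle (centre 34.5 mm above the table), with 4 mm of play all round.
- blue_tray: Empty square blue plastic tray, fixed, 150 x 150 mm outside, 32 mm high, wall and floor 4 mm thick (inside 142 x 142 mm). Origin at the centre of its underside on the table, axes along its sides. A roll lying flat in it has its centre 26.5 mm above the table.
- grey_tray: Grey tray of the same size, fixed, holding the green roll and the bare core: not the place for the red roll. Origin at the centre of its underside.
- green_roll_center (a point): Centre of a green label roll, diameter 52 mm, 30 mm high, lying in the grey tray; leave it.
- core: Bare cardboard core, diameter 33 mm, 45 mm high, standing in the grey tray; origin at the centre of its underside; leave it.
- cold_pack: Blue cold pack, 70 x 120 x 26 mm, lying towards the back; origin at the centre of its underside; leave it.
- jar: Clear specimen jar with a red lid, diameter 54 mm, 60 mm high, towards the back; origin at the centre of its underside; leave it.
- marker: Blue and black marker pen, about 130 mm long and 14 mm thick, lying behind the places of the stand and trays; origin on its underside; leave it.
Not all that is in view belongs to the job. What is shaped like the stand but orange, purple or yellow is not meant.

How it is judged:
On the way, in this order (a step that is already met when the one before it is completed fails the run):
1. the keeper is swung aside (past 1.3 rad) while the roll is still down on the spindle (value of joint keeper above 1.3 rad and z of roll_center in the frame of stand below 0.045 m and horizontal distance between roll_center and stand below 0.01 m), for 0.2 s.
2. the roll, level to within 0.25 rad, is lifted clear of the spindle's top (z of roll_center in the frame of stand above 0.09 m and angle between the z axis of roll_center and the z axis of stand, either way round below 0.25 rad), for 0.05 s.
At the end, for the whole second after the job is handed in: The keeper is still aside (beyond 1.3 rad); the red roll lies flat (within 0.12 rad) on the floor of the blue tray, its centre within 45 mm of the tray's middle along both sides and 20 to 31 mm above the table, released and at rest (value of joint keeper above 1.3 rad and x of roll_center in the frame of blue_tray between -0.045 and 0.045 m and y of roll_center in the frame of blue_tray between -0.045 and 0.045 m and z of roll_center in the frame of blue_tray between 0.02 and 0.031 m and angle between the z axis of roll_center and the z axis of stand, either way round below 0.12 rad and linear speed of roll below 0.02 m/s and contact force between roll and the fingers below 0.1 N); the robot touches nothing.
It fails at once if the roll is forced against the stand (over 30 N) (contact force between roll and stand above 30 N).
It fails at once if the roll is tilted more than 0.5 rad (angle between the z axis of roll_center and the z axis of stand, either way round above 0.5 rad).
It fails at once if the roll is dropped or thrown (faster than 0.6 m/s while no finger touches it: a fall of about 2 cm) (linear speed of roll above 0.6 m/s and contact force between roll and the fingers below 0.05 N).
It fails at once if another loose thing on the table is moved by more than 4 cm (distance of any of green_roll_center, core, cold_pack, jar, marker from where it was at the start of the episode above 0.04 m).
It also fails if it takes over 58 s, if anything falls off the work surface, if the arm or the gripper's body presses on something with over 40 N, if the wrist force passes 120 N, or if a joint passes its speed limit or range.

### The arm

A 6-joint arm with a two-finger parallel gripper is mounted at the origin on the work surface. World frame = base frame: x ahead of the robot, y to its left, z up, the work surface at z = 0. Lengths are in m, angles in rad, forces in N, time in s.
With the tool pointing down it reaches from about 0.35 to 0.85 m from the base axis. Payload 8.1 kg.
Tool frame: the origin (TCP) lies between the finger pads; the fingertips stand 14 mm ahead of it and the grasp point (between the pads) lies 5 mm behind it; z points along the fingers, y is the line along which they close (so a half turn about z gives the same grasp; the last joint's range is limited). The gripper opens to 93 mm and grips with 3 to 60 N. Pads are 15 mm wide; open, the fingers measure 128 mm over their backs; the gripper's body (75 mm by 188 mm) begins 65 mm behind the grasp point.
Start: joints at [1.216, 0.13, 1.488, -0, 1.523, -0.085], TCP at [0.16, 0.578, 0.233] pointing down, gripper open.
Joint ranges: [-2.96, 2.96], [-0.89, 2.26], [0.02, 2.5], [-1.34, 4.48], [0, 2.73], [-2.66, 2.66]. Speed limits (rad/s): [2.39, 2.39, 2.79, 3.14, 3.14, 3.14].

### API

Orientations are given as a rotation vector (axis times angle).
In Python, from plant import robot gives the robot as it stands.
- The arm moves only by the tool arm_command, never from a script. Its argument "targets" is a list of rows, each an object of numbers: "x", "y", "z": the shift along the world's x, y, z in units of 500 mm (1.0 is 500 mm); "rx", "ry", "rz": the turn, a rotation vector about the world's x, y, z in units of 2 rad (1.0 is 2 rad); "claw": the closure in counts, from 0 (fully open) to 255 (shut). In form: [{"x": .., "y": .., "z": .., "rx": .., "ry": .., "rz": .., "claw": ..}, ...]. A call has 1 to 10 rows; each row is the pose to reach, as a shift and turn from the pose commanded when the call began; what a row does not reach only later rows make up. A row lasts 1/12 s, in which the tool goes at most 41.7 mm and 7.16 degrees, less where a joint would pass 70% of its speed; a pose out of reach is approached as far as the arm can. A call with a number of a shift or a turn outside -1 to 1 is refused whole. A call with a gripper value outside its range is refused whole. The fingers move at their own pace and stop on an object; "squeeze" is the grip in N (left out, the last holds). Time passes only in rows, so rows that repeat a pose let the fingers close. It gives the time, the measured TCP pose, the force, the opening and the grip force at its end, in the units of the state.
- robot.read_state(): the state, without advancing time (a new reading comes with each control period).
- robot.read_camera(name): name is "scene" or "top" or "wrist"; returns (picture, depth): 400x640x3 uint8, red, green, blue; 400x640 float32, m along the optical axis (not along the pixel's ray), 0 where there is no reading.
- robot.get_calibration(name): a dict with "intrinsics" (3x3 intrinsics, pixels), "dist" ([k1, k2, p1, p2, k3] as OpenCV has them; the pictures are not rectified), "origin" and "orientation" of the camera in the world. Camera axes: x right, y up, looking along -z (the intrinsics and any distortion apply to the point x, -y, -z); pixel columns grow to the right and rows downward; lengths in m; the calibration is good to about 2 mm. A picture is of the moment at which its call begins: read the wrist's pose just before it. get_calibration takes no time and is no camera call; for the wrist camera it gives the pose at the moment of the call.
- robot.close_job(): hands the job in; it is judged then, once.
The state is a dict: "t": time; "q": joint angles; "dq": joint speeds; "joint_torque": joint torques, N m; "tool_pos": TCP position; "orientation": TCP orientation; "force": force on the tool from outside, world axes, zero at the start; "wrist_torque": the same for the moment, N m; "opening": finger opening in m; "gripper_force": force on a finger pad.
Only numpy, scipy, OpenCV 4.12 (cv2) and the standard library are available. Lean on these libraries where they do the work, as an engineer would, in place of code of your own. Each camera call takes 0.05 s, during which the arm holds its last target. There are 200 camera calls.

## Working session

There is one attempt and no reset: what is moved stays moved. The work goes in short steps, Python scripts to look and compute and a tool call to move; the robot and the scene stay as the last step left them, time stands still between calls to the robot, and variables do not carry over. Pictures are saved under pics/ and viewed, at most 10 in all, crops included, and the job is handed in when it is done.

Besides the shell and the picture viewer there is one more tool, called as name([rows], argument=value, ...), one row to a line, values as JSON. arm_command: Moves the arm, as the interface text tells. Shifts and turns lie within -1 to 1; 1 stands for 500 mm of shift or 2 rad of turn. Its arguments: {"type":"object","properties":{"targets":{"type":"array","items":{"type":"object","properties":{"x":{"type":"number","minimum":-1,"maximum":1},"y":{"type":"number","minimum":-1,"maximum":1},"z":{"type":"number","minimum":-1,"maximum":1},"rx":{"type":"number","minimum":-1,"maximum":1},"ry":{"type":"number","minimum":-1,"maximum":1},"rz":{"type":"number","minimum":-1,"maximum":1},"claw":{"type":"number"}}}},"squeeze":{"type":"number"}},"required":["targets"]}

```bash
mkdir -p pics; cat > h.py <<'E'
import numpy as np, cv2
from plant import robot
def shot(n,f=None):
    c=robot.get_calibration(n); im,d=robot.read_camera(n)
    if f: cv2.imwrite('pics/'+f,im[:,:,::-1])
    return c,im,d
def cloud(c,d):
    K=np.array(c['intrinsics'],float);h,w=d.shape
    u,v=np.meshgrid(np.arange(w),np.arange(h))
    p=cv2.undistortPoints(np.stack([u,v],-1).reshape(-1,1,2).astype(np.float64),K,np.array(c['dist'],float)).reshape(h,w,2)
    R=rot(c)
    P=np.stack([p[...,0]*d,-p[...,1]*d,-d],-1)
    return P@R.T+np.array(c['origin'])
def rot(c):
    o=np.array(c['orientation'],float)
    return o if o.shape==(3,3) else cv2.Rodrigues(o)[0]
E
python3 - <<'E'
from h import *
for n in('top','scene'):
    c,im,d=shot(n,n+'0.png'); print(c); P=cloud(c,d); np.savez(n,im=im,P=P,d=d)
s=robot.read_state();print(s)
E
```

```text
{'intrinsics': array([[443.03012926,   0.        , 316.23463619],
       [  0.        , 443.03012926, 205.01495799],
       [  0.        ,   0.        ,   1.        ]]), 'dist': array([-0.11314082,  0.        ,  0.        ,  0.        ,  0.        ]), 'origin': array([ 0.25471436, -0.02219495,  1.18338021]), 'orientation': array([ 0.12212757, -0.15975227, -1.53568678])}
{'intrinsics': array([[519.57724466,   0.        , 316.21118986],
       [  0.        , 519.57724466, 206.15344653],
       [  0.        ,   0.        ,   1.        ]]), 'dist': array([-0.03564957,  0.        ,  0.        ,  0.        ,  0.        ]), 'origin': array([1.02773511, 0.7552635 , 0.92349592]), 'orientation': array([0.32390013, 1.06413316, 2.33436587])}
{'t': 0.1, 'q': array([ 1.21559636e+00,  1.31054588e-01,  1.48915831e+00, -5.19889280e-06,
        1.52300379e+00, -8.53786332e-02]), 'dq': array([-0.00018437,  0.00093577, -0.00240201, -0.00092362,  0.00038772,
       -0.00313548]), 'joint_torque': array([ 9.58988712e-04, -5.61341107e+01, -4.93097126e+01,  7.69803068e-02,
        2.92251573e-02, -1.10582214e-04]), 'tool_pos': array([0.15973432, 0.57784396, 0.23171751]), 'orientation': array([-4.22502258e-01, -3.11269855e+00,  2.49087536e-03]), 'force': array([-0.4050256 ,  0.90101074, -0.1435364 ]), 'wrist_torque': array([-0.02325654, -0.02074627, -0.00570096]), 'gripper_force': 0.0, 'opening': 0.09293793416579664}
```

View pics/top0.png

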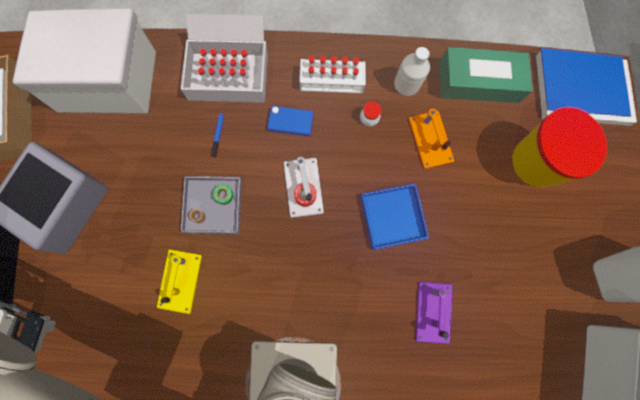

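View pics/scene0.png

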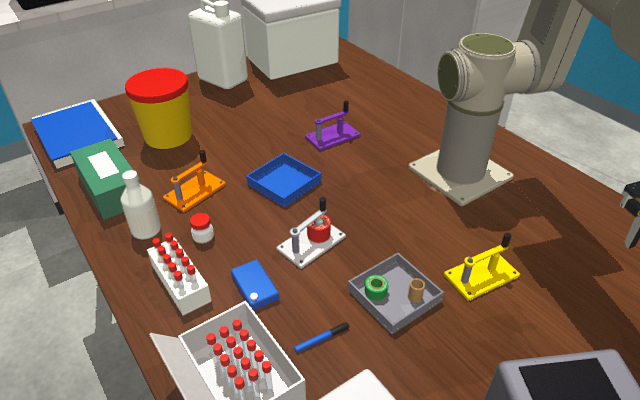

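The top view shows the white stand around (304,187), with the roll at (305,194), the pivot at (302,165), the blue tray at (394,216) and the grey tray at (211,205). The scene view agrees: roll at (319,229), knob at (322,205). Next I'll measure them.

```bash
python3 - <<'E'
from h import *
def show(n,m,P):
    p=P[m]; print(n,m.sum(),np.round(np.median(p,0),4),np.round(np.percentile(p,2,0),3),np.round(np.percentile(p,98,0),3))
def rect(n,m,P):
    r=cv2.minAreaRect((P[m][:,:2]*1000).astype(np.float32)); print(n,np.round(r[0],1),np.round(r[1],1),round(r[2],1))
for n,wb,ws in(('top',(270,150,340,225),(355,180,435,255)),('scene',(270,190,350,270),(240,150,325,210))):
    D=np.load(n+'.npz');im=D['im'].astype(int);P=D['P'];d=D['d']
    r,g,b=im[...,0],im[...,1],im[...,2]
    box=lambda w:np.pad(np.ones((w[3]-w[1],w[2]-w[0]),bool),((w[1],400-w[3]),(w[0],640-w[2])))
    S=box(wb)&(d>0);B=box(ws)&(d>0)
    red=S&(r>120)&(g<80)&(b<80); show('red',red,P)
    top=red&(P[...,2]>.05)&(P[...,2]<.064); show('redtop',top,P); 
    if top.sum()>5: print(cv2.minEnclosingCircle((P[top][:,:2]*1000).astype(np.float32)))
    base=S&(np.abs(P[...,2]-.012)<.006)&(r>130)&(g>130)&(b>130); show('base',base,P); rect('base',base,P)
    bar=S&(P[...,2]>.068)&(P[...,2]<.09)&~red; show('bar',bar,P); rect('bar',bar,P)
    kn=S&(P[...,2]>.095); show('knob',kn,P)
    blue=B&(b>90)&(r<80); wall=blue&(P[...,2]>.022)&(P[...,2]<.042); fl=blue&(P[...,2]<.012)
    show('bl',blue,P); rect('blue',blue,P)
    show('table',box((320,230,350,250) if n=='top' else (240,200,260,215)),P)
E
```

```text
red 756 [ 5.317e-01 -4.860e-02 -5.000e-04] [ 0.439 -0.108 -0.005] [0.626 0.08  0.058]
redtop 50 [ 0.4677 -0.0144  0.0552] [ 0.461 -0.038  0.051] [0.48  0.009 0.061]
((478.02154541015625, -15.460004806518555), 24.60411262512207)
base 1210 [ 0.5272 -0.007   0.0114] [ 0.441 -0.06   0.007] [0.591 0.038 0.016]
base [517.2 -11.1] [155.4  89.9] 9.1
bar 225 [ 0.5352 -0.0116  0.0786] [ 0.485 -0.026  0.073] [0.577 0.006 0.085]
bar [522.4 -12. ] [118.6  21.7] 10.8
knob 38 [ 0.4697 -0.0267  0.1124] [ 0.464 -0.033  0.099] [ 0.478 -0.019  0.116]
bl 3168 [ 0.4458 -0.2578  0.0042] [ 0.368 -0.335 -0.001] [ 0.522 -0.179  0.033]
blue [ 447.6 -255.3] [156.5 149.7] 12.9
table 600 [ 3.779e-01 -9.830e-02 -1.000e-04] [ 0.352 -0.138 -0.005] [ 0.404 -0.06   0.005]
red 1248 [ 0.5215  0.0016 -0.0006] [ 0.461 -0.155 -0.005] [0.635 0.096 0.056]
redtop 111 [0.4992 0.0015 0.055 ] [ 0.466 -0.017  0.05 ] [0.523 0.017 0.059]
((494.5149841308594, -8.383655548095703), 30.326852798461914)
base 1014 [0.5415 0.0124 0.0105] [ 0.446 -0.044  0.007] [0.598 0.044 0.015]
base [521.   -6.1] [155.9  92.6] 8.4
bar 276 [ 0.5339 -0.0069  0.0775] [ 0.473 -0.024  0.07 ] [0.583 0.012 0.087]
bar [527.1 -10.4] [118.7  21.8] 16.2
knob 52 [ 0.4776 -0.0184  0.1096] [ 0.469 -0.027  0.097] [ 0.483 -0.014  0.115]
bl 2331 [ 0.4437 -0.2602  0.0055] [ 0.365 -0.337 -0.001] [ 0.53  -0.168  0.031]
blue [ 437.1 -271.7] [183.8 191.4] 11.9
table 300 [ 0.5775 -0.2194 -0.0017] [ 0.547 -0.253 -0.005] [ 0.607 -0.186  0.002]
```

arm_command([
  {"x": 0.36,"y": -0.72,"rz": 0.214,"claw": 0},
  {"x": 0.36,"y": -0.72,"rz": 0.214,"claw": 0},
  {"x": 0.36,"y": -0.72,"rz": 0.214,"claw": 0},
  {"x": 0.36,"y": -0.72,"rz": 0.214,"claw": 0},
  {"x": 0.36,"y": -0.72,"rz": 0.214,"claw": 0},
  {"x": 0.36,"y": -0.72,"rz": 0.214,"claw": 0},
  {"x": 0.36,"y": -0.72,"rz": 0.214,"claw": 0},
  {"x": 0.36,"y": -0.72,"rz": 0.214,"claw": 0},
  {"x": 0.36,"y": -0.72,"rz": 0.214,"claw": 0},
  {"x": 0.36,"y": -0.72,"rz": 0.214,"claw": 0},
])

```text
schema error: expected keys x, y, z, rx, ry, rz, claw
```

arm_command([
  {"x": 0.36,"y": -0.72,"z": 0,"rx": 0,"ry": 0,"rz": 0.214,"claw": 0},
  {"x": 0.36,"y": -0.72,"z": 0,"rx": 0,"ry": 0,"rz": 0.214,"claw": 0},
  {"x": 0.36,"y": -0.72,"z": 0,"rx": 0,"ry": 0,"rz": 0.214,"claw": 0},
  {"x": 0.36,"y": -0.72,"z": 0,"rx": 0,"ry": 0,"rz": 0.214,"claw": 0},
  {"x": 0.36,"y": -0.72,"z": 0,"rx": 0,"ry": 0,"rz": 0.214,"claw": 0},
  {"x": 0.36,"y": -0.72,"z": 0,"rx": 0,"ry": 0,"rz": 0.214,"claw": 0},
  {"x": 0.36,"y": -0.72,"z": 0,"rx": 0,"ry": 0,"rz": 0.214,"claw": 0},
  {"x": 0.36,"y": -0.72,"z": 0,"rx": 0,"ry": 0,"rz": 0.214,"claw": 0},
  {"x": 0.36,"y": -0.72,"z": 0,"rx": 0,"ry": 0,"rz": 0.214,"claw": 0},
  {"x": 0.36,"y": -0.72,"z": 0,"rx": 0,"ry": 0,"rz": 0.214,"claw": 0},
])

```text
t: 0.93
tool_pos: [0.3405, 0.2155, 0.2324]
orientation: [-0.247, 3.132, -0.001]
force: [0.3, 0.5, -0.3]
opening: 0.0928
gripper_force: 0.0
```

arm_command([
  {"x": 0.25,"y": -0.47,"z": 0,"rx": 0,"ry": 0,"rz": 0,"claw": 0},
  {"x": 0.25,"y": -0.47,"z": 0,"rx": 0,"ry": 0,"rz": 0,"claw": 0},
  {"x": 0.25,"y": -0.47,"z": 0,"rx": 0,"ry": 0,"rz": 0,"claw": 0},
  {"x": 0.25,"y": -0.47,"z": 0,"rx": 0,"ry": 0,"rz": 0,"claw": 0},
  {"x": 0.25,"y": -0.47,"z": 0,"rx": 0,"ry": 0,"rz": 0,"claw": 0},
  {"x": 0.25,"y": -0.47,"z": 0,"rx": 0,"ry": 0,"rz": 0,"claw": 0},
  {"x": 0.25,"y": -0.47,"z": 0,"rx": 0,"ry": 0,"rz": 0,"claw": 0},
  {"x": 0.25,"y": -0.47,"z": 0,"rx": 0,"ry": 0,"rz": 0,"claw": 0},
  {"x": 0.25,"y": -0.47,"z": 0,"rx": 0,"ry": 0,"rz": 0,"claw": 0},
])

```text
t: 1.68
tool_pos: [0.4646, -0.0173, 0.232]
orientation: [0.244, -3.13, -0.001]
force: [0.1, -0.1, 1.3]
opening: 0.0931
gripper_force: 0.0
```

```bash
python3 - <<'E'
from h import *
s=robot.read_state();print(s['tool_pos'],s['q'])
c,im,d=shot('wrist','w1.png');P=cloud(c,d);print(c['origin']);np.savez('w1',im=im,P=P,d=d)
near=np.hypot(P[...,0]-.49,P[...,1]+.013)<.17
for lo,hi in((.1,.12),(.083,.098),(.07,.083),(.05,.064),(.006,.018)):
    m=(d>0)&near&(P[...,2]>lo)&(P[...,2]<hi)
    if m.sum()>5:print(lo,m.sum(),np.round(np.median(P[m],0),4),cv2.minAreaRect((P[m][:,:2]*1000).astype(np.float32)))
E
```

```text
[ 0.4645869  -0.01728499  0.23198058] [-1.47788343e-01 -2.41288698e-01  1.84734484e+00  3.14620082e-04
  1.53723888e+00 -1.87438987e+00]
[ 0.38438442 -0.03000932  0.38411728]
0.1 339 [ 0.472  -0.0257  0.1135] ((473.9017639160156, -25.703628540039062), (15.555525779724121, 14.846363067626953), 8.553325653076172)
0.083 114 [ 0.4687 -0.0221  0.0864] ((520.9442138671875, -13.088912963867188), (112.74026489257812, 14.18354606628418), 14.58118724822998)
0.07 1403 [ 0.5356 -0.0109  0.0788] ((524.1251220703125, -10.823539733886719), (118.70043182373047, 23.357152938842773), 10.674164772033691)
0.05 1794 [ 0.4889 -0.0088  0.0569] ((515.2392578125, -17.842735290527344), (59.08708190917969, 104.22650146484375), 84.9134521484375)
0.006 6563 [ 0.5111 -0.0138  0.0118] ((522.3115234375, -69.23936462402344), (160.7195281982422, 222.5809783935547), 3.3729944229125977)
```

View pics/w1.png

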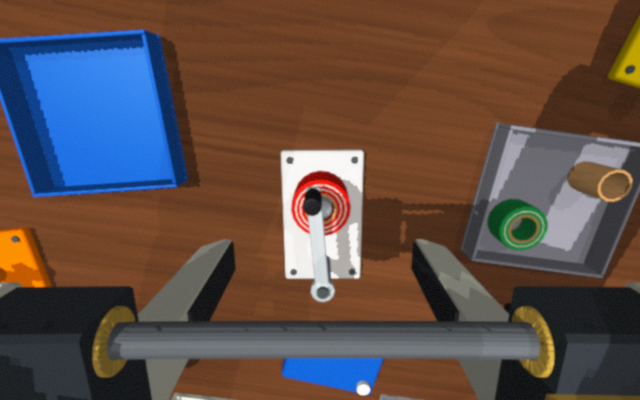

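The wrist view shows the knob at (312,200), the pivot at (322,291) and the roll at (321,205). The fingers straddle the keeper clear on both sides. I'll descend on the knob and grip it.

arm_command([
  {"x": 0.019,"y": -0.016,"z": -0.07,"rx": 0,"ry": 0,"rz": 0,"claw": 0},
  {"x": 0.019,"y": -0.016,"z": -0.14,"rx": 0,"ry": 0,"rz": 0,"claw": 0},
  {"x": 0.019,"y": -0.016,"z": -0.2,"rx": 0,"ry": 0,"rz": 0,"claw": 0},
  {"x": 0.019,"y": -0.016,"z": -0.25,"rx": 0,"ry": 0,"rz": 0,"claw": 0},
  {"x": 0.019,"y": -0.016,"z": -0.264,"rx": 0,"ry": 0,"rz": 0,"claw": 0},
  {"x": 0.019,"y": -0.016,"z": -0.264,"rx": 0,"ry": 0,"rz": 0,"claw": 150},
  {"x": 0.019,"y": -0.016,"z": -0.264,"rx": 0,"ry": 0,"rz": 0,"claw": 255},
  {"x": 0.019,"y": -0.016,"z": -0.264,"rx": 0,"ry": 0,"rz": 0,"claw": 255},
  {"x": 0.019,"y": -0.016,"z": -0.264,"rx": 0,"ry": 0,"rz": 0,"claw": 255},
  {"x": 0.019,"y": -0.016,"z": -0.264,"rx": 0,"ry": 0,"rz": 0,"claw": 255},
], squeeze=15)

```text
t: 2.57
tool_pos: [0.4757, -0.0248, 0.1025]
orientation: [-0.248, 3.129, -0.001]
force: [-0.1, 0.9, 0.5]
opening: 0.0647
gripper_force: 0.0
```

arm_command([
  {"x": 0,"y": 0,"z": 0,"rx": 0,"ry": 0,"rz": 0,"claw": 255},
  {"x": 0,"y": 0,"z": 0,"rx": 0,"ry": 0,"rz": 0,"claw": 255},
  {"x": 0,"y": 0,"z": 0,"rx": 0,"ry": 0,"rz": 0,"claw": 255},
  {"x": 0,"y": 0,"z": 0,"rx": 0,"ry": 0,"rz": 0,"claw": 255},
  {"x": 0,"y": 0,"z": 0,"rx": 0,"ry": 0,"rz": 0,"claw": 255},
  {"x": 0,"y": 0,"z": 0,"rx": 0,"ry": 0,"rz": 0,"claw": 255},
  {"x": 0,"y": 0,"z": 0,"rx": 0,"ry": 0,"rz": 0,"claw": 255},
  {"x": 0,"y": 0,"z": 0,"rx": 0,"ry": 0,"rz": 0,"claw": 255},
  {"x": 0,"y": 0,"z": 0,"rx": 0,"ry": 0,"rz": 0,"claw": 255},
  {"x": 0,"y": 0,"z": 0,"rx": 0,"ry": 0,"rz": 0,"claw": 255},
], squeeze=15)

```text
t: 3.4
tool_pos: [0.4743, -0.0247, 0.1006]
orientation: [0.248, -3.132, 0.0]
force: [0.2, -0.9, -1.0]
opening: 0.0157
gripper_force: 15.0
```

arm_command([
  {"x": 0.006,"y": -0.02,"z": 0,"rx": 0,"ry": 0,"rz": 0,"claw": 255},
  {"x": 0.014,"y": -0.039,"z": 0,"rx": 0,"ry": 0,"rz": 0,"claw": 255},
  {"x": 0.024,"y": -0.058,"z": 0,"rx": 0,"ry": 0,"rz": 0,"claw": 255},
  {"x": 0.036,"y": -0.075,"z": 0,"rx": 0,"ry": 0,"rz": 0,"claw": 255},
  {"x": 0.05,"y": -0.091,"z": 0,"rx": 0,"ry": 0,"rz": 0,"claw": 255},
  {"x": 0.065,"y": -0.105,"z": 0,"rx": 0,"ry": 0,"rz": 0,"claw": 255},
  {"x": 0.081,"y": -0.118,"z": 0,"rx": 0,"ry": 0,"rz": 0,"claw": 255},
  {"x": 0.099,"y": -0.129,"z": 0,"rx": 0,"ry": 0,"rz": 0,"claw": 255},
  {"x": 0.099,"y": -0.129,"z": 0,"rx": 0,"ry": 0,"rz": 0,"claw": 255},
])

```text
t: 4.15
tool_pos: [0.5258, -0.0907, 0.1008]
orientation: [-0.247, 3.13, -0.001]
force: [0.2, -1.4, 3.6]
opening: 0.0153
gripper_force: 15.0
```

arm_command([
  {"x": 0.019,"y": -0.009,"z": 0,"rx": 0,"ry": 0,"rz": 0,"claw": 255},
  {"x": 0.039,"y": -0.016,"z": 0,"rx": 0,"ry": 0,"rz": 0,"claw": 255},
  {"x": 0.059,"y": -0.021,"z": 0,"rx": 0,"ry": 0,"rz": 0,"claw": 255},
  {"x": 0.08,"y": -0.024,"z": 0,"rx": 0,"ry": 0,"rz": 0,"claw": 255},
  {"x": 0.101,"y": -0.024,"z": 0,"rx": 0,"ry": 0,"rz": 0,"claw": 255},
  {"x": 0.122,"y": -0.022,"z": 0,"rx": 0,"ry": 0,"rz": 0,"claw": 255},
  {"x": 0.142,"y": -0.018,"z": 0,"rx": 0,"ry": 0,"rz": 0,"claw": 255},
  {"x": 0.159,"y": -0.014,"z": 0,"rx": 0,"ry": 0,"rz": 0,"claw": 255},
  {"x": 0.159,"y": -0.014,"z": 0,"rx": 0,"ry": 0,"rz": 0,"claw": 255},
])

```text
t: 4.9
tool_pos: [0.6048, -0.0959, 0.1008]
orientation: [-0.249, 3.131, -0.0]
force: [-0.0, 1.4, 3.9]
opening: 0.0155
gripper_force: 15.0
```

arm_command([
  {"x": 0,"y": 0,"z": 0,"rx": 0,"ry": 0,"rz": 0,"claw": 0},
  {"x": 0,"y": 0,"z": 0,"rx": 0,"ry": 0,"rz": 0,"claw": 0},
  {"x": 0,"y": 0,"z": 0,"rx": 0,"ry": 0,"rz": 0,"claw": 0},
  {"x": 0,"y": 0,"z": 0,"rx": 0,"ry": 0,"rz": 0,"claw": 0},
  {"x": 0,"y": 0,"z": 0,"rx": 0,"ry": 0,"rz": 0,"claw": 0},
  {"x": 0,"y": 0,"z": 0,"rx": 0,"ry": 0,"rz": 0,"claw": 0},
  {"x": 0,"y": 0,"z": 0.06,"rx": 0,"ry": 0,"rz": 0,"claw": 0},
  {"x": 0,"y": 0,"z": 0.13,"rx": 0,"ry": 0,"rz": 0,"claw": 0},
  {"x": 0,"y": 0,"z": 0.2,"rx": 0,"ry": 0,"rz": 0,"claw": 0},
  {"x": 0,"y": 0,"z": 0.24,"rx": 0,"ry": 0,"rz": 0,"claw": 0},
])

```text
t: 5.73
tool_pos: [0.6046, -0.0966, 0.2253]
orientation: [-0.248, 3.127, -0.002]
force: [-0.0, -0.3, 0.7]
opening: 0.0776
gripper_force: 0.0
```

arm_command([
  {"x": -0.23,"y": 0.166,"z": 0,"rx": 0,"ry": 0,"rz": 0,"claw": 0},
  {"x": -0.23,"y": 0.166,"z": 0,"rx": 0,"ry": 0,"rz": 0,"claw": 0},
  {"x": -0.23,"y": 0.166,"z": 0,"rx": 0,"ry": 0,"rz": 0,"claw": 0},
  {"x": -0.23,"y": 0.166,"z": 0,"rx": 0,"ry": 0,"rz": 0,"claw": 0},
  {"x": -0.23,"y": 0.166,"z": 0,"rx": 0,"ry": 0,"rz": 0,"claw": 0},
  {"x": -0.23,"y": 0.166,"z": 0,"rx": 0,"ry": 0,"rz": 0,"claw": 0},
])

```text
t: 6.23
tool_pos: [0.4882, -0.0128, 0.2211]
orientation: [-0.25, 3.13, -0.001]
force: [0.6, -0.6, -0.2]
opening: 0.0931
gripper_force: 0.0
```

```bash
python3 - <<'E'
from h import *
s=robot.read_state();print(s['tool_pos'],s['opening'])
c,im,d=shot('wrist','w2.png');P=cloud(c,d);i=im.astype(int)
near=np.hypot(P[...,0]-.493,P[...,1]+.013)<.06
f=lambda m:(P[m][:,:2]*1000).astype(np.float32)
m=(d>0)&near&(np.abs(P[...,2]-.057)<.005); print('roll',m.sum(),cv2.minEnclosingCircle(f(m)),np.median(P[m],0))
m=(d>0)&(np.hypot(P[...,0]-.493,P[...,1]+.013)<.02)&(P[...,2]>.0625); print('spindle',m.sum(),cv2.minEnclosingCircle(f(m)) if m.sum() else 0)
m=(d>0)&(P[...,2]>.1)&(np.hypot(P[...,0]-.6,P[...,1]+.1)<.06);print('knob',m.sum(),np.median(P[m],0) if m.sum() else 0)
b=(i[...,2]>90)&(i[...,0]<80)&(d>0)&(np.hypot(P[...,0]-.445,P[...,1]+.26)<.12);r=cv2.minAreaRect(f(b));print('blue',b.sum(),r)
E
```

```text
[ 0.48817281 -0.01278586  0.22112429] 0.09307827909160019
roll 2540 ((493.1498107910156, -15.894278526306152), 29.831119537353516) [ 0.49056274 -0.01593227  0.05692629]
spindle 226 ((492.3919677734375, -14.201961517333984), 8.375598907470703)
knob 44 [ 0.60272727 -0.08880794  0.11150098]
blue 26827 ((447.79510498046875, -269.87200927734375), (164.22459411621094, 180.5318603515625), 12.931037902832031)
```

View pics/w2.png

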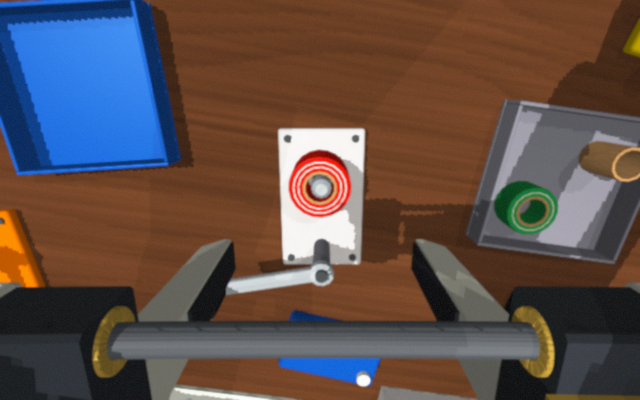

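Keeper is well aside, bar running left from (321,272), and the roll at (320,187) is free around the spindle. Descending onto the roll.

arm_command([
  {"x": 0.01,"y": -0.006,"z": -0.07,"rx": 0,"ry": 0,"rz": 0,"claw": 0},
  {"x": 0.01,"y": -0.006,"z": -0.14,"rx": 0,"ry": 0,"rz": 0,"claw": 0},
  {"x": 0.01,"y": -0.006,"z": -0.21,"rx": 0,"ry": 0,"rz": 0,"claw": 0},
  {"x": 0.01,"y": -0.006,"z": -0.27,"rx": 0,"ry": 0,"rz": 0,"claw": 0},
  {"x": 0.01,"y": -0.006,"z": -0.32,"rx": 0,"ry": 0,"rz": 0,"claw": 0},
  {"x": 0.01,"y": -0.006,"z": -0.35,"rx": 0,"ry": 0,"rz": 0,"claw": 0},
  {"x": 0.01,"y": -0.006,"z": -0.364,"rx": 0,"ry": 0,"rz": 0,"claw": 0},
  {"x": 0.01,"y": -0.006,"z": -0.364,"rx": 0,"ry": 0,"rz": 0,"claw": 0},
])

```text
t: 6.95
tool_pos: [0.4924, -0.0166, 0.0366]
orientation: [0.247, -3.128, -0.001]
force: [-0.8, -0.4, -0.5]
opening: 0.093
gripper_force: 0.0
```

arm_command([
  {"x": 0,"y": 0,"z": 0,"rx": 0,"ry": 0,"rz": 0,"claw": 255},
  {"x": 0,"y": 0,"z": 0,"rx": 0,"ry": 0,"rz": 0,"claw": 255},
  {"x": 0,"y": 0,"z": 0,"rx": 0,"ry": 0,"rz": 0,"claw": 255},
  {"x": 0,"y": 0,"z": 0,"rx": 0,"ry": 0,"rz": 0,"claw": 255},
  {"x": 0,"y": 0,"z": 0,"rx": 0,"ry": 0,"rz": 0,"claw": 255},
  {"x": 0,"y": 0,"z": 0,"rx": 0,"ry": 0,"rz": 0,"claw": 255},
  {"x": 0,"y": 0,"z": 0,"rx": 0,"ry": 0,"rz": 0,"claw": 255},
  {"x": 0,"y": 0,"z": 0,"rx": 0,"ry": 0,"rz": 0,"claw": 255},
  {"x": 0,"y": 0,"z": 0,"rx": 0,"ry": 0,"rz": 0,"claw": 255},
  {"x": 0,"y": 0,"z": 0,"rx": 0,"ry": 0,"rz": 0,"claw": 255},
], squeeze=15)

```text
t: 7.78
tool_pos: [0.4939, -0.0161, 0.0394]
orientation: [-0.248, 3.131, -0.0]
force: [-1.5, 1.2, 6.7]
opening: 0.0592
gripper_force: 14.9
```

arm_command([
  {"x": 0,"y": 0,"z": 0.01,"rx": 0,"ry": 0,"rz": 0,"claw": 255},
  {"x": 0,"y": 0,"z": 0.025,"rx": 0,"ry": 0,"rz": 0,"claw": 255},
  {"x": 0,"y": 0,"z": 0.045,"rx": 0,"ry": 0,"rz": 0,"claw": 255},
  {"x": 0,"y": 0,"z": 0.065,"rx": 0,"ry": 0,"rz": 0,"claw": 255},
  {"x": 0,"y": 0,"z": 0.085,"rx": 0,"ry": 0,"rz": 0,"claw": 255},
  {"x": 0,"y": 0,"z": 0.105,"rx": 0,"ry": 0,"rz": 0,"claw": 255},
  {"x": 0,"y": 0,"z": 0.125,"rx": 0,"ry": 0,"rz": 0,"claw": 255},
  {"x": 0,"y": 0,"z": 0.145,"rx": 0,"ry": 0,"rz": 0,"claw": 255},
  {"x": 0,"y": 0,"z": 0.16,"rx": 0,"ry": 0,"rz": 0,"claw": 255},
  {"x": 0,"y": 0,"z": 0.16,"rx": 0,"ry": 0,"rz": 0,"claw": 255},
])

```text
t: 8.62
tool_pos: [0.4947, -0.0164, 0.121]
orientation: [-0.248, 3.129, -0.001]
force: [0.8, 0.2, -2.1]
opening: 0.0592
gripper_force: 14.9
```

```bash
python3 - <<'E'
from h import *
s=robot.read_state();print(s['tool_pos'],s['opening'],s['q'][5])
c,im,d=shot('scene','s2.png');P=cloud(c,d)
r=im.astype(int);t=s['tool_pos']
m=(d>0)&(r[...,0]>100)&(r[...,1]<70)&(r[...,2]<70)&(np.hypot(P[...,0]-t[0],P[...,1]-t[1])<.05)&(P[...,2]>.02)
print(m.sum(),np.round(np.percentile(P[m],[2,50,98],axis=0),3))
for n in('top','wrist'):
    c,im,d=shot(n);P=cloud(c,d);i=im.astype(int)
    b=(i[...,2]>90)&(i[...,0]<80)&(d>0)&(np.hypot(P[...,0]-.445,P[...,1]+.26)<.125)
    for lo,hi in((.024,.037),(-.002,.01)):
        m=b&(P[...,2]>lo)&(P[...,2]<hi)
        print(n,lo,m.sum(),cv2.minAreaRect((P[m][:,:2]*1000).astype(np.float32)))
cv2.imwrite('pics/s2c.png',cv2.resize(cv2.imread('pics/s2.png')[120:290,210:440],None,fx=3,fy=3))
E
```

```text
[ 0.49473941 -0.01637917  0.12100911] 0.05916685080164193 -1.8656872913790066
387 [[ 0.482 -0.041  0.095]
 [ 0.512 -0.002  0.124]
 [ 0.525  0.016  0.14 ]]
top 0.024 370 ((443.962890625, -256.2918395996094), (148.3688507080078, 149.10498046875), 13.148233413696289)
top -0.002 2563 ((449.19061279296875, -253.29150390625), (148.6650390625, 148.0293426513672), 13.048274040222168)
wrist 0.024 3216 ((452.5771484375, -218.48170471191406), (119.74712371826172, 83.13236236572266), 12.578044891357422)
wrist -0.002 15945 ((455.5244445800781, -231.70382690429688), (134.8988037109375, 109.82164764404297), 12.726222038269043)
```

View pics/s2c.png

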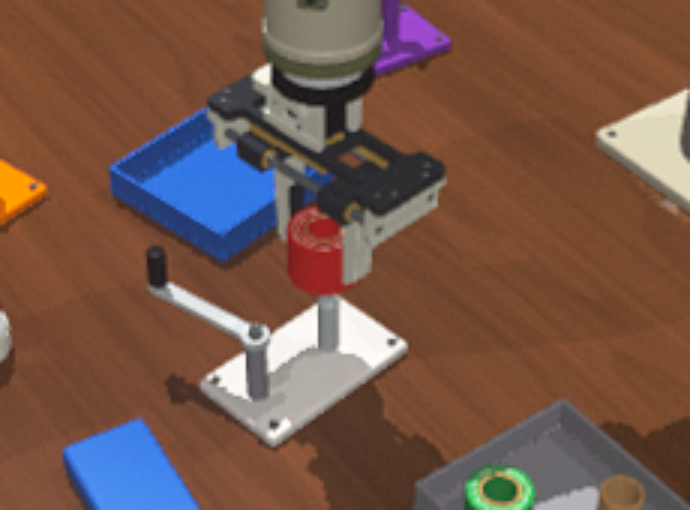

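The crop shows the roll level and clear above the spindle, with the keeper aside. The tray centre is at about (0.445, -0.256), so I'll carry it over.

arm_command([
  {"x": -0.005,"y": -0.03,"z": 0,"rx": 0,"ry": 0,"rz": 0,"claw": 255},
  {"x": -0.015,"y": -0.08,"z": 0,"rx": 0,"ry": 0,"rz": 0,"claw": 255},
  {"x": -0.03,"y": -0.14,"z": 0,"rx": 0,"ry": 0,"rz": 0,"claw": 255},
  {"x": -0.042,"y": -0.2,"z": 0,"rx": 0,"ry": 0,"rz": 0,"claw": 255},
  {"x": -0.055,"y": -0.26,"z": 0,"rx": 0,"ry": 0,"rz": 0,"claw": 255},
  {"x": -0.067,"y": -0.32,"z": 0,"rx": 0,"ry": 0,"rz": 0,"claw": 255},
  {"x": -0.08,"y": -0.38,"z": 0,"rx": 0,"ry": 0,"rz": 0,"claw": 255},
  {"x": -0.09,"y": -0.43,"z": 0,"rx": 0,"ry": 0,"rz": 0,"claw": 255},
  {"x": -0.097,"y": -0.465,"z": 0,"rx": 0,"ry": 0,"rz": 0,"claw": 255},
  {"x": -0.1,"y": -0.48,"z": 0,"rx": 0,"ry": 0,"rz": 0,"claw": 255},
])

```text
t: 9.6
tool_pos: [0.4422, -0.2581, 0.1177]
orientation: [0.245, -3.131, -0.001]
force: [0.7, -0.5, -1.8]
opening: 0.0589
gripper_force: 14.9
```

arm_command([
  {"x": 0,"y": 0,"z": -0.02,"rx": 0,"ry": 0,"rz": 0,"claw": 255},
  {"x": 0,"y": 0,"z": -0.05,"rx": 0,"ry": 0,"rz": 0,"claw": 255},
  {"x": 0,"y": 0,"z": -0.08,"rx": 0,"ry": 0,"rz": 0,"claw": 255},
  {"x": 0,"y": 0,"z": -0.11,"rx": 0,"ry": 0,"rz": 0,"claw": 255},
  {"x": 0,"y": 0,"z": -0.135,"rx": 0,"ry": 0,"rz": 0,"claw": 255},
  {"x": 0,"y": 0,"z": -0.15,"rx": 0,"ry": 0,"rz": 0,"claw": 255},
  {"x": 0,"y": 0,"z": -0.16,"rx": 0,"ry": 0,"rz": 0,"claw": 255},
  {"x": 0,"y": 0,"z": -0.164,"rx": 0,"ry": 0,"rz": 0,"claw": 255},
  {"x": 0,"y": 0,"z": -0.164,"rx": 0,"ry": 0,"rz": 0,"claw": 255},
  {"x": 0,"y": 0,"z": -0.164,"rx": 0,"ry": 0,"rz": 0,"claw": 255},
])

```text
t: 10.43
tool_pos: [0.4439, -0.2564, 0.0373]
orientation: [-0.248, 3.131, -0.001]
force: [0.5, -0.8, -2.0]
opening: 0.0592
gripper_force: 14.9
```

arm_command([
  {"x": 0,"y": 0,"z": -0.003,"rx": 0,"ry": 0,"rz": 0,"claw": 255},
  {"x": 0,"y": 0,"z": -0.006,"rx": 0,"ry": 0,"rz": 0,"claw": 255},
  {"x": 0,"y": 0,"z": -0.008,"rx": 0,"ry": 0,"rz": 0,"claw": 255},
  {"x": 0,"y": 0,"z": -0.008,"rx": 0,"ry": 0,"rz": 0,"claw": 255},
  {"x": 0,"y": 0,"z": -0.008,"rx": 0,"ry": 0,"rz": 0,"claw": 255},
])

```text
t: 10.85
tool_pos: [0.4434, -0.2562, 0.0327]
orientation: [-0.248, 3.132, -0.0]
force: [-0.2, 0.1, -1.8]
opening: 0.0589
gripper_force: 14.9
```

Not yet touching, so I'll lower it in 0.5 mm steps.

arm_command([
  {"x": 0,"y": 0,"z": -0.001,"rx": 0,"ry": 0,"rz": 0,"claw": 255},
  {"x": 0,"y": 0,"z": -0.002,"rx": 0,"ry": 0,"rz": 0,"claw": 255},
  {"x": 0,"y": 0,"z": -0.003,"rx": 0,"ry": 0,"rz": 0,"claw": 255},
  {"x": 0,"y": 0,"z": -0.003,"rx": 0,"ry": 0,"rz": 0,"claw": 255},
  {"x": 0,"y": 0,"z": -0.003,"rx": 0,"ry": 0,"rz": 0,"claw": 255},
])

```text
t: 11.27
tool_pos: [0.4434, -0.2563, 0.0314]
orientation: [0.248, -3.132, 0.0]
force: [-1.7, 1.1, 3.3]
opening: 0.0592
gripper_force: 14.9
```

arm_command([
  {"x": 0,"y": 0,"z": 0,"rx": 0,"ry": 0,"rz": 0,"claw": 50},
  {"x": 0,"y": 0,"z": 0,"rx": 0,"ry": 0,"rz": 0,"claw": 50},
  {"x": 0,"y": 0,"z": 0,"rx": 0,"ry": 0,"rz": 0,"claw": 50},
  {"x": 0,"y": 0,"z": 0,"rx": 0,"ry": 0,"rz": 0,"claw": 50},
  {"x": 0,"y": 0,"z": 0,"rx": 0,"ry": 0,"rz": 0,"claw": 50},
  {"x": 0,"y": 0,"z": 0,"rx": 0,"ry": 0,"rz": 0,"claw": 50},
])

```text
t: 11.77
tool_pos: [0.4434, -0.2562, 0.0311]
orientation: [-0.248, 3.132, 0.0]
force: [-0.0, -0.6, 0.3]
opening: 0.0748
gripper_force: 0.0
```

arm_command([
  {"x": 0,"y": 0,"z": 0.02,"rx": 0,"ry": 0,"rz": 0,"claw": 50},
  {"x": 0,"y": 0,"z": 0.06,"rx": 0,"ry": 0,"rz": 0,"claw": 50},
  {"x": 0,"y": 0,"z": 0.12,"rx": 0,"ry": 0,"rz": 0,"claw": 50},
  {"x": 0,"y": 0,"z": 0.18,"rx": 0,"ry": 0,"rz": 0,"claw": 50},
  {"x": 0,"y": 0,"z": 0.24,"rx": 0,"ry": 0,"rz": 0,"claw": 50},
  {"x": 0,"y": 0,"z": 0.3,"rx": 0,"ry": 0,"rz": 0,"claw": 50},
  {"x": 0,"y": 0,"z": 0.35,"rx": 0,"ry": 0,"rz": 0,"claw": 50},
  {"x": 0,"y": 0,"z": 0.37,"rx": 0,"ry": 0,"rz": 0,"claw": 50},
  {"x": 0,"y": 0,"z": 0.37,"rx": 0,"ry": 0,"rz": 0,"claw": 50},
])

```text
t: 12.52
tool_pos: [0.4449, -0.2573, 0.2199]
orientation: [-0.248, 3.127, -0.006]
force: [1.1, -0.1, -0.6]
opening: 0.0747
gripper_force: 0.0
```

```bash
python3 - <<'E'
from h import *
c,im,d=shot('wrist','w3.png');P=cloud(c,d)
m=(d>0)&(np.hypot(P[...,0]-.443,P[...,1]+.256)<.045)&(P[...,2]>.04)&(P[...,2]<.06)
print(m.sum(),np.percentile(P[m],[2,50,98],axis=0),cv2.minEnclosingCircle((P[m][:,:2]*1000).astype(np.float32)))
E
```

```text
2452 [[ 0.4147377  -0.28387701  0.04305092]
 [ 0.44101479 -0.25708183  0.04886206]
 [ 0.46918529 -0.23023364  0.0504417 ]] ((442.6499328613281, -256.8949279785156), 29.819639205932617)
```

View pics/w3.png

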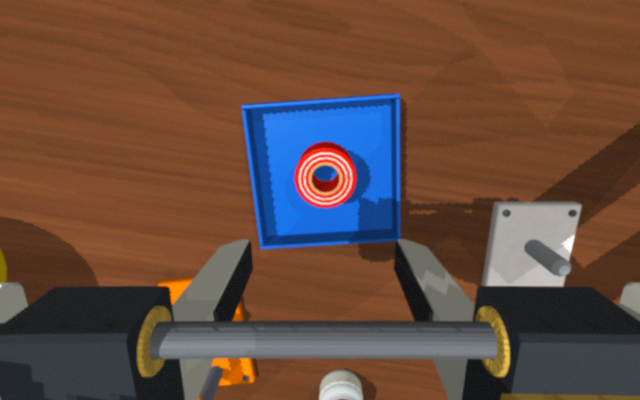

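The roll lies flat in the middle of the blue tray at (325,177), top at 49 mm as expected, and the gripper is clear. Handing in.

```bash
python3 -c "
from plant import robot
print(robot.close_job())"
```

```text
the job is handed in; nothing more can be done
None
```

The keeper is swung aside to about 1.7 rad, the red roll lies flat, centred and released in the blue tray, nothing else on the table was touched as far as I could see, and the job is handed in at about 12.6 s; no verdict was returned.

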